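Chuck a brass tube and hold the lathe's tailstock centre in it

TASK

On the small bench lathe, clamp the loose brass tube by swinging the chuck's bar over towards yourself as far as it goes, so that the three jaws close on the tube. Then flip the safety catch on top of the tailstock right back, away from you, pull the tailstock lever it was blocking over towards the chuck as far as it goes, so that the spring-loaded centre presses into the mouth of the tube, and finish while still holding the lever there. Do not push the tube along the chuck or disturb the loose things around the lathe.

Things in the scene. Friction and masses are not known exactly. Their poses are not given: they have to be found in the camera images.
- lathe: Small grey bench lathe on a plywood board (x -80 to 195, y -215 to 215, 18 thick; mm in this frame), fixed. Origin: on the bench under the spindle axis; x to the lathe's back, away from the operator, y along the spindle from tailstock to headstock, z up. Spindle axis at z 78. Headstock y 85 to 165, top z 118 (lock pin to 132 at y 110); motor behind it, top z 96.
- chuck_axis (a point): Point on the spindle axis inside the chuck ring, at lathe (0, 61, 78) mm; the ring turns about the lathe's y axis through it. Chuck: lathe y 18 to 98 mm, largest radius 36 mm; as a whole it does not turn (spindle locked).
- chuck_ring (a joint): Turn of the knurled chuck ring with its tommy bar (rad), 0 to 1.25; starts at 0 to 0.3. The bar leans to the lathe's back by 0.62 minus this value; at 1.25 it leans 0.63 to the front and meets its stop. Growing = closing. Stiff (0.3 N m, 3.5 N at the ball), stays where left. The jaws move in 3.6 mm per rad and touch the tube at about 1.1; the stop is full clamping.
- bar_ball (a point): Centre of the black ball, 18 mm in diameter, on the end of the 8 mm tommy bar, 85 mm from the spindle axis and at lathe y = 60 mm. The front is the side towards the robot. It can be pinched from above with the fingers closing along the lathe's y, and swung over with the gripper staying upright.
- jaw_bottom: Steel chuck jaw below the tube (9 mm wide, 16 mm along the tube, lathe y 18 to 34 mm). Origin: centre of its gripping face.
- jaw_front: The same, above the tube on the operator's side.
- jaw_back: The same, above the tube on the back side.
- tube: Brass tube, 16 mm outside, 10 mm inside, 120 mm long, about 0.12 kg, lying loose in the chuck's 18 mm bore with about 28 mm standing out of the jaws towards the tailstock. Origin: on its axis at mid length; y along it, towards the headstock. Loose, its axis lies 1 mm below the spindle axis.
- tube_mouth (a point): Centre of the tube's open end that faces the tailstock.
- centre: Spring-loaded steel bull-nose centre on the nose of the tailstock quill, a cone 19 mm at its base and 4 mm at its tip. Pulling the lever moves it up to 36 mm towards the chuck; it meets the tube's mouth after about 22 to 29 mm and is then pushed back on its spring (2.4 N + 0.4 N per mm). Origin: on its axis 27 mm behind the tip.
- centre_tip (a point): Tip of the centre.
- catch (a joint): Turn of the safety catch (rad), 0 to 1.5. At 0 (its start) its flat steel arm, 60 x 10 x 8 mm, lies level across the lever's path and blocks it. It grows as the thumb piece is pushed to the lathe's back and the arm rises; at 1.5 the arm stands upright, clear of the lever. Stays where left (about 1 to 2 N at the thumb piece).
- catch_hinge (a point): On the catch's hinge axis (along the lathe's y), at lathe (8, -110, 108) mm. The arm is at lathe y -133 to -123 mm and reaches 60 mm to the front of the hinge when closed. Tailstock below: lathe x -22 to 22, y -145 to -75, top z 100.
- catch_thumb (a point): Top of the catch's steel thumb piece, a tab 16 mm wide along the lathe's y and 4 mm thick that stands 31 mm out from the hinge axis, at lathe y = -100 mm. It leans 0.5 rad to the front when the catch is at 0 and 1.0 rad to the back at 1.5; push it over with closed fingers.
- lever (a joint): Turn of the tailstock lever (rad), 0 to 0.9, about a pivot along the lathe's x. At 0 (its start and back stop) it leans 0.45 from upright away from the chuck; at 0.9 it leans 0.45 towards the chuck (+y), at its stop. A spring pulls it back to 0 when not held: about 2 N at the knob at first, about 5 N at the end. The closed catch stops it at about 0.06.
- lever_pivot (a point): On the lever's pivot axis, at lathe (-40, -110, 40) mm.
- lever_knob (a point): Centre of the black ball knob, 24 mm in diameter, at the top of the 10 mm steel lever, 125 mm from the pivot axis and 40 mm to the front of the spindle axis. It can be pinched from above.
- brick: Loose soldering brick, pale, 115 x 230 x 64 mm, on the bench beyond the headstock end. Bystander.
- hammer: Loose small hammer, 250 mm long, lying on the bench beyond the tailstock end. Bystander.
- dish: Loose white ceramic dish, 84 mm across and 25 mm high, on the lathe's board behind the tailstock. Bystander.

How it is judged:
By the outcome, as a careful person would: the job done as asked, in the order asked, and still so for the second after the job is handed in, while the arm keeps its last pose, push and grip.
It also fails if it takes over 64 s, if anything falls off the work surface, if the arm or the gripper's body presses on something with over 40 N, if the wrist force passes 120 N, or if a joint passes its speed limit or range.

ROBOT

A 6-joint arm with a two-finger parallel gripper is mounted at the origin on the work surface. World frame = base frame: x ahead of the robot, y to its left, z up, the work surface at z = 0. Lengths are in m, angles in rad, forces in N, time in s.
With the tool pointing down it reaches from about 0.35 to 0.975 m from the base axis. Payload 17.4 kg.
Tool frame: the origin (TCP) lies midway between the tips of the shut fingers; the grasp point (between the pads) lies 19 mm behind it (r.grip_depth is the distance from the TCP to the grasp point, in m); x points along the fingers, z is the direction in which the jaws open and shut, and the axes are right-handed (so a half turn about x gives the same grasp; the last joint's range is limited). The gripper opens to 85 mm and grips with 20 to 120 N. Pads are 22 mm wide; open, the fingers measure 114 mm over their backs; the gripper's body (76 mm by 85 mm) begins 54 mm behind the grasp point. The pads swing forward as they close: fully open they stand 13 mm farther back than shut.
Start: joints at [-1.174, 0.116, 1.442, -0, 1.584, -0.038], TCP at [0.284, -0.612, 0.231] pointing down, gripper open.
Joint ranges: [-2.83, 2.83], [-0.83, 2.19], [0.07, 2.5], [-1.14, 4.28], [0.01, 3], [-2.97, 2.97]. Speed limits (rad/s): [1.89, 1.89, 2.22, 3.14, 3.14, 3.14].

INTERFACE

Orientations are given as a 3x3 rotation matrix whose columns are the frame's x, y, z axes.
In Python, from station import state, optics, job, r gives the robot as it stands. The module is installed in compiled form; this text tells all that it offers.
- The arm moves only by the shell command python3 -m crank 'ROWS' [OPENING] [FORCE]. ROWS is text: rows parted by semicolons, each of 4 numbers parted by spaces: the shift along the tool's x, y, z in m, then the turn about the tool's x in rad. In form: dx dy dz spin; .... A call has 1 to 20 rows; each row shifts and turns the pose as measured when the row begins, along the tool's axes as they then stand; what a row does not reach is not made up. A row lasts 1/10 s, in which the tool goes at most 50 mm and 8.59 degrees, less where a joint would pass 70% of its speed; a pose out of reach is approached as far as the arm can. A call with a gripper value outside its range is refused whole. OPENING is the finger opening in m, from 0 to 0.0854, set as the call begins (- or left out, the last holds). The fingers move at their own pace and stop on an object; FORCE is the grip in N (left out, the last holds). Time passes only in rows, so rows that do not move let the fingers close. It gives the time, the measured TCP pose, the force and the opening at its end, in the units of the state.
- state(): the state, without advancing time (a new reading comes with each control period).
- optics.snapshot(name): name is "scene" or "side" or "wrist"; returns a dict with "image" (480x640x3 uint8, red, green, blue), "z_map" (480x640 float32, m along the optical axis (not along the pixel's ray), 0 where there is no reading), "fx", "fy", "cx", "cy" (pixels), "R" (3x3) and "t" (3): a world point X has camera coordinates R X + t; the wrist camera has in their place "mount" (4x4, takes a point from camera to tool coordinates, whose origin is the TCP and whose axes are the tool frame's). Camera axes: x right, y down, z forward; pixel columns grow to the right and rows downward; lengths in m; the calibration is good to about 2 mm. A picture is of the moment at which its call begins: read the wrist's pose just before it.
- job.hand_in(): hands the job in, once; it reports no verdict.
The state is a dict: "time": time; "joint_positions": joint angles; "dq": joint speeds; "tau": joint torques, N m; "eef_pos": TCP position; "tool_rot": TCP orientation; "ft_force": force on the tool from outside, world axes, zero at the start; "torque": the same for the moment, N m; "gripper_width": finger opening in m.
Only numpy, scipy, OpenCV 4.12 (cv2) and the standard library are available. Lean on these libraries where they do the work, as an engineer would, in place of code of your own. Each camera call takes 0.05 s, during which the arm holds its last target. There are 200 camera calls.

## Working session

There is one attempt and no reset: what is moved stays moved. The work goes in short steps, Python scripts to look and compute and a shell command to move; the robot and the scene stay as the last step left them, time stands still between calls to the robot, and variables do not carry over. Pictures are saved under pics/ and viewed, about 8 in all and at most 12, crops included, and the job is handed in when it is done.

```bash
mkdir -p pics; python3 - <<'E'
from station import state, optics
import cv2,numpy as np,pickle
s=state();print(s['time'],s['eef_pos'],s['tool_rot'],s['ft_force'],s['gripper_width'])
for n in('scene','side'):
    d=optics.snapshot(n);cv2.imwrite(f'pics/{n}0.png',d['image'][:,:,::-1]);pickle.dump(d,open(n+'0.pkl','wb'))
    print(n,d['fx'],d['fy'],d['cx'],d['cy'],d['R'].round(3).tolist(),d['t'])
E
```

```text
0.0 [ 0.2842595  -0.61199977  0.23052972] [[-4.43404451e-04  9.06946751e-01  4.21245052e-01]
 [ 1.13060483e-03  4.21245279e-01 -9.06946049e-01]
 [-9.99999263e-01  7.41177748e-05 -1.21218041e-03]] [ 0.43283332  0.02636866 -0.0008504 ] 0.08524187219773492
scene 579.1389762789833 579.1389762789833 317.57932200191414 236.9290323044484 [[0.77, 0.638, -0.007], [0.349, -0.43, -0.833], [-0.534, 0.639, -0.554]] [-0.52310674 -0.09040393  1.64962148]
side 545.1329101993354 545.1329101993354 317.5688972782531 249.3613730909266 [[-0.998, -0.062, 0.014], [-0.046, 0.556, -0.83], [0.044, -0.829, -0.558]] [0.63234924 0.09139808 1.29283859]
```

View pics/scene0.png

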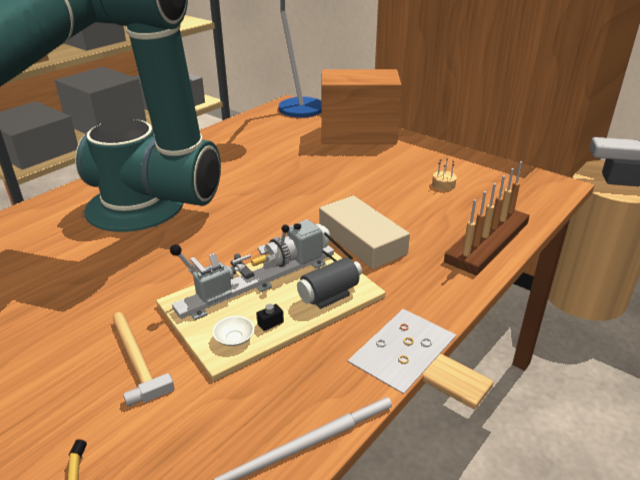

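View pics/side0.png

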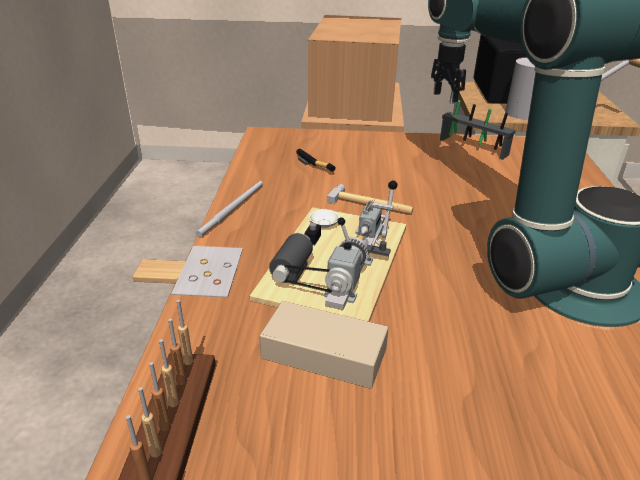

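The scene view shows the board (corners about (158,300), (212,377), (384,292), (310,230)), the lever knob at (176,250) and the dish at (232,333). The side view shows the knob at (392,185) and the bar ball at (341,222). Next I fit the board from the depth maps and triangulate the knob and ball.

```bash
cat > h.py <<'E'
import numpy as np,cv2,pickle
def cloud(d):
    v,u=np.mgrid[:480,:640];z=d['z_map'];c=np.stack([(u-d['cx'])/d['fx']*z,(v-d['cy'])/d['fy']*z,z],-1)
    return (c-d['t'])@d['R']
def proj(d,X):
    c=d['R']@np.asarray(X)+d['t'];return c[0]/c[2]*d['fx']+d['cx'],c[1]/c[2]*d['fy']+d['cy']
def ray(d,u,v):
    return -d['R'].T@d['t'], d['R'].T@np.array([(u-d['cx'])/d['fx'],(v-d['cy'])/d['fy'],1])
def tri(rays):
    A=0;b=0
    for o,q in rays:
        q=q/np.linalg.norm(q);P=np.eye(3)-np.outer(q,q);A=A+P;b=b+P@o
    x=np.linalg.solve(A,b);return x,[np.linalg.norm(np.cross(x-o,q/np.linalg.norm(q))) for o,q in rays]
E
python3 - <<'E'
from h import *
pts=[];
D={n:pickle.load(open(n+'0.pkl','rb')) for n in('scene','side')}
for n,d in D.items():
    W=cloud(d);im=d['image'].astype(int)
    ok=(d['z_map']>0)&(abs(W[...,2]-.018)<.006)&(im[...,0]-im[...,2]<130)&(im[...,1]>150)&(W[...,0]>.3)&(W[...,0]<1)
    ok=ok.astype(np.uint8)
    k,l,st,c=cv2.connectedComponentsWithStats(ok);i=1+np.argmax(st[1:,4]);m=ok>0
    P=W[l==i];print(n,len(P),np.median(P[:,2]));r=cv2.minAreaRect(P[:,:2].astype(np.float32)*1000);print(r,cv2.boxPoints(r).tolist());pts.append(P)
r=cv2.minAreaRect(np.vstack(pts)[:,:2].astype(np.float32)*1000);print(r)
# dark blobs (knob, ball)
C={}
for n,d,boxes in(('scene',D['scene'],[(176,250),(285,228),(297,227)]),('side',D['side'],[(392,185),(341,222)])):
    dark=(d['image'].max(2)<60).astype(np.uint8);k,l,st,c=cv2.connectedComponentsWithStats(dark)
    for b in boxes:
        u,v=b;L=l[v-4:v+5,u-4:u+5];L=L[L>0]
        if len(L): i=np.bincount(L).argmax();print(n,b,st[i],c[i],cloud(d)[l==i].mean(0));C[n,b]=c[i]
for a,b in(((176,250),(392,185)),((285,228),(341,222)),((297,227),(341,222))):
    if ('scene',a) in C and ('side',b) in C: print(a,tri([ray(D['scene'],*C['scene',a]),ray(D['side'],*C['side',b])]))
s=D['scene']['image'][205:345,150:345];t=D['side']['image'][170:310,250:420]
f=lambda x:cv2.resize(x,(390*x.shape[1]//195*1,280),interpolation=cv2.INTER_CUBIC)
cv2.imwrite('pics/crop0.png',np.hstack([f(s),f(t)])[:,:,::-1])
E
```

```text
scene 7048 0.017488754854691632
((596.4409790039062, -60.44602966308594), (431.97186279296875, 277.9969787597656), 74.5517578125) [[404.9326171875, -231.60398864746094], [672.885986328125, -305.6534423828125], [787.9493408203125, 110.71192932128906], [519.9959716796875, 184.76138305664062]]
side 3368 0.018290278268072068
((594.1103515625, -58.97685241699219), (433.10540771484375, 274.6500549316406), 74.82362365722656) [[404.88299560546875, -232.02667236328125], [669.9545288085938, -303.92767333984375], [783.3377075195312, 114.07296752929688], [518.2661743164062, 185.97396850585938]]
((596.5457153320312, -59.64390563964844), (433.11785888671875, 279.70013427734375), 74.82362365722656)
scene (176, 250) [171 245  10  10  84] [175.4047619  249.67857143] [ 0.47496068 -0.20383173  0.16430743]
scene (285, 228) [282 226   7   7  38] [285.13157895 228.68421053] [0.58914934 0.0007701  0.15892527]
scene (297, 227) [294 224   7   5  29] [296.93103448 226.27586207] [0.57196823 0.05763066 0.12997107]
side (392, 185) [389 181   8   8  54] [392.38888889 184.61111111] [ 0.46224557 -0.13977006  0.18098268]
side (341, 222) [338 218   7   7  38] [340.89473684 220.78947368] [0.58289764 0.01024282 0.16190468]
(176, 250) (array([ 0.45787862, -0.19366009,  0.15265214]), [np.float64(0.0014997318994863986), np.float64(0.0014997318994863587)])
(285, 228) (array([0.58436731, 0.00370993, 0.15675068]), [np.float64(0.001800692842805314), np.float64(0.0018006928428052872)])
(297, 227) (array([0.59159151, 0.02318943, 0.16225271]), [np.float64(0.010786972023530357), np.float64(0.010786972023530423)])
```

View pics/crop0.png

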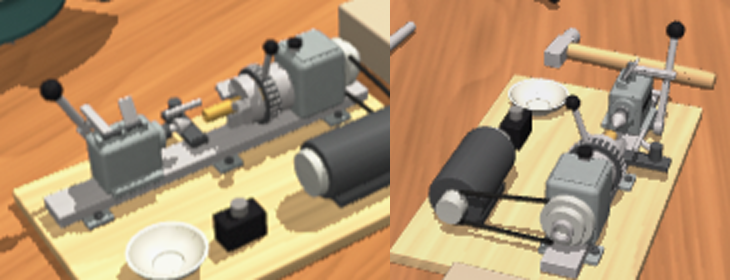

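The board fit gives lathe origin ≈ (540,-45) mm and yaw ≈ -15.2°. The triangulated knob lands within 1–2 mm of the prediction and the ball within about 3 mm, with the ring at about 0.24. I turn the tool so its y is lathe +x and its z is lathe -y, then move above the ball.

```bash
cat >> h.py <<'E'
yaw=np.radians(15.2);O=np.array([.540,-.045,0])
L=np.array([[np.cos(yaw),np.sin(yaw),0],[-np.sin(yaw),np.cos(yaw),0],[0,0,1]]) # cols lathe axes in world
def tol(p): return (L.T@(np.asarray(p)-O))*1000
def tow(p): return L@(np.asarray(p)/1000)+O
def rep():
    from station import state
    s=state();R=s['tool_rot'];print('t',round(s['time'],2),'TCP lathe mm',tol(s['eef_pos']).round(1),'ty in lathe',(L.T@R[:,1]).round(3),'tx',(L.T@R[:,0]).round(3),'F lathe',(L.T@s['ft_force']).round(2),'w',round(s['gripper_width']*1000,1),'j',np.round(s['joint_positions'],2));return s
E
python3 -m crank '0 0 0 .14;0 0 0 .14;0 0 0 .14;0 0 0 .14;0 0 0 .14;0 .005 -.025 0;0 .009 -.048 0;0 .009 -.048 0;0 .009 -.048 0;0 .009 -.048 0;0 .009 -.048 0;0 .009 -.048 0;0 .009 -.048 0' .05 60; python3 -c "
from h import *;rep()"
```

```text
time: 1.4
eef_pos: [0.4546, -0.2799, 0.2253]
tool_rot: [[-0.005, 0.954, -0.299], [0.009, -0.299, -0.954], [-1.0, -0.008, -0.007]]
ft_force: [0.2, -0.4, 0.3]
gripper_width: 0.0497
t 1.4 TCP lathe mm [ -20.8 -249.1  225.3] ty in lathe [ 0.999 -0.038 -0.008] tx [-0.007  0.007 -1.   ] F lathe [ 0.31 -0.3   0.29] w 49.7 j [-0.6  -0.19  1.75  0.    1.59  1.27]
```

```bash
python3 -m crank '0 .008 -.048 -.038;0 .008 -.048 0;0 .008 -.048 0;0 .008 -.048 0;0 .008 -.048 0;0 .008 -.048 0;0 .002 -.015 0;0 0 0 0' ; python3 - <<'E'
from h import *
from station import optics
s=rep();d=optics.snapshot('wrist');M=d['mount'];print(M.round(3).tolist(),d['fx'],d['cx'],d['cy'])
R,p=s['tool_rot'],s['eef_pos']
Rc=R@M[:3,:3];d['R']=Rc.T;d['t']=-Rc.T@(R@M[:3,3]+p);pickle.dump(d,open('w1.pkl','wb'))
for q in((31,60,157),(0,4,77),(-40,-164.4,152.6)):print(q,proj(d,tow(q)))
cv2.imwrite('pics/w1.png',d['image'][:,:,::-1])
E
```

```text
time: 2.2
eef_pos: [0.5854, 0.0129, 0.2252]
tool_rot: [[-0.007, 0.967, -0.256], [0.01, -0.255, -0.967], [-1.0, -0.009, -0.007]]
ft_force: [-0.9, 0.2, 0.3]
gripper_width: 0.0499
t 2.2 TCP lathe mm [ 28.6  67.8 225.2] ty in lathe [ 1.     0.007 -0.009] tx [-0.009  0.007 -1.   ] F lathe [-0.9  -0.06  0.31] w 49.9 j [-0.03 -0.07  1.64  0.01  1.58  1.8 ]
[[-0.0, -0.283, 0.959, -0.142], [-0.0, -0.959, -0.283, 0.071], [1.0, -0.0, 0.0, -0.001], [0.0, 0.0, 0.0, 1.0]] 405.6164117301426 320.60174696482784 248.4645407086874
(31, 60, 157) (np.float64(338.25949223805173), np.float64(259.7924927098652))
(0, 4, 77) (np.float64(407.9760765150831), np.float64(265.6001498146497))
(-40, -164.4, 152.6) (np.float64(707.5655088416056), np.float64(372.1585362212835))
```

View pics/w1.png

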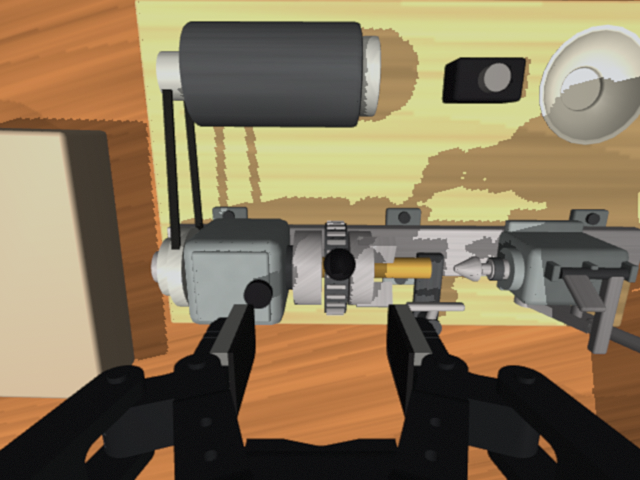

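The wrist view shows the ball at (341,263) against a predicted (338,260), so my estimates are within about 1.5 mm. The tube mouth is at (431,268) and the centre tip at (455,267). Next I descend over the ball and pinch it.

```bash
python3 -m crank '.02 0 .005 0;.02 .001 .004 0;.02 0 0 0;.015 0 0 0;.01 0 0 0;0 0 0 0' && python3 -c "
from h import *;rep()" && python3 -m crank '0 0 0 0;0 0 0 0;0 0 0 0;0 0 0 0;0 0 0 0' .01 50;  python3 -c "
from h import *;rep()"
```

```text
time: 2.85
eef_pos: [0.5813, -0.0036, 0.1376]
tool_rot: [[-0.006, 0.965, -0.262], [0.008, -0.262, -0.965], [-1.0, -0.008, -0.006]]
ft_force: [0.2, -0.4, 0.5]
gripper_width: 0.0499
t 2.85 TCP lathe mm [ 29.   50.8 137.6] ty in lathe [ 1.     0.    -0.008] tx [-0.008  0.006 -1.   ] F lathe [ 0.29 -0.35  0.49] w 49.9 j [-0.05 -0.04  1.76  0.01  1.43  1.78]
time: 3.35
eef_pos: [0.5831, 0.0041, 0.1399]
tool_rot: [[-0.001, 0.966, -0.258], [0.023, -0.258, -0.966], [-1.0, -0.007, -0.022]]
ft_force: [-0.5, -6.9, -6.3]
gripper_width: 0.0144
t 3.35 TCP lathe mm [ 28.7  58.7 139.9] ty in lathe [ 1.     0.005 -0.007] tx [-0.007  0.022 -1.   ] F lathe [ 1.33 -6.76 -6.27] w 14.4 j [-0.05 -0.04  1.75  0.02  1.43  1.78]
```

```bash
python3 -m crank '0 0 0 0;0 0 0 0';python3 - <<'E'
from h import *
from station import optics
s=rep();d=optics.snapshot('wrist')
cv2.imwrite('pics/w2.png',d['image'][150:480,140:560,::-1])
E
```

```text
time: 3.55
eef_pos: [0.583, 0.0039, 0.1399]
tool_rot: [[-0.001, 0.966, -0.258], [0.022, -0.258, -0.966], [-1.0, -0.007, -0.021]]
ft_force: [1.5, 0.9, -7.6]
gripper_width: 0.0142
t 3.55 TCP lathe mm [ 28.7  58.5 139.9] ty in lathe [ 1.     0.005 -0.007] tx [-0.007  0.021 -1.   ] F lathe [ 1.27  1.24 -7.59] w 14.2 j [-0.05 -0.04  1.75  0.02  1.43  1.78]
```

View pics/w2.png

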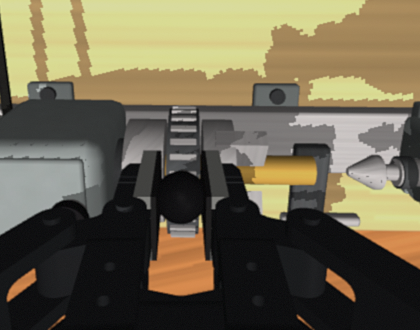

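The ball sits centred between the pads, at about (180,195) in the crop. Now I swing it over in an arc.

```bash
python3 -m crank '-.0014 -.004 0 0;-.0014 -.004 0 0;-.001 -.004 0 0;-.001 -.004 0 0;-.0005 -.0043 0 0;-.0005 -.0043 0 0;-.0002 -.0043 0 0;0 -.0043 0 0;0 -.0043 0 0;.0004 -.0043 0 0' && python3 -c "
from h import *;rep()"
```

```text
time: 4.6
eef_pos: [0.5403, 0.0155, 0.1468]
tool_rot: [[0.003, 0.966, -0.258], [0.023, -0.258, -0.966], [-1.0, -0.003, -0.023]]
ft_force: [3.6, -0.3, -8.9]
gripper_width: 0.0146
t 4.6 TCP lathe mm [-15.6  58.4 146.8] ty in lathe [ 1.     0.004 -0.003] tx [-0.003  0.023 -1.   ] F lathe [ 3.52  0.66 -8.92] w 14.6 j [-0.03 -0.15  1.84  0.02  1.45  1.8 ]
```

```bash
python3 -m crank '.001 -.0043 0 0;.0012 -.0043 0 0;.0014 -.0042 0 0;.0016 -.004 0 0;.0018 -.004 0 0;.002 -.004 0 0;.002 -.004 0 0;.0022 -.0038 0 0;.0022 -.0038 0 0;0 0 0 0' && python3 -c "
from h import *;rep()"
```

```text
time: 5.6
eef_pos: [0.5019, 0.0263, 0.1333]
tool_rot: [[0.006, 0.966, -0.258], [0.023, -0.258, -0.966], [-1.0, -0.0, -0.024]]
ft_force: [0.7, -0.3, 0.7]
gripper_width: 0.0102
t 5.6 TCP lathe mm [-55.4  58.8 133.3] ty in lathe [ 1.     0.004 -0.   ] tx [-0.001  0.024 -1.   ] F lathe [ 0.75 -0.12  0.72] w 10.2 j [-0.01 -0.23  1.93  0.02  1.43  1.82]
```

The opening fell to 10 mm, so the ball may have slipped. I look.

```bash
python3 - <<'E'
from h import *
from station import optics
s=rep();d=optics.snapshot('wrist');e=optics.snapshot('side');f=optics.snapshot('scene')
a=d['image'][150:480,140:560];g=lambda x:cv2.resize(x,(330,330),interpolation=cv2.INTER_CUBIC)
cv2.imwrite('pics/w3.png',np.hstack([a,g(f['image'][190:270,240:320])])[:,:,::-1])
E
```

```text
t 5.6 TCP lathe mm [-55.4  58.8 133.3] ty in lathe [ 1.     0.004 -0.   ] tx [-0.001  0.024 -1.   ] F lathe [ 0.75 -0.12  0.72] w 10.2 j [-0.01 -0.23  1.93  0.02  1.43  1.82]
```

View pics/w3.png

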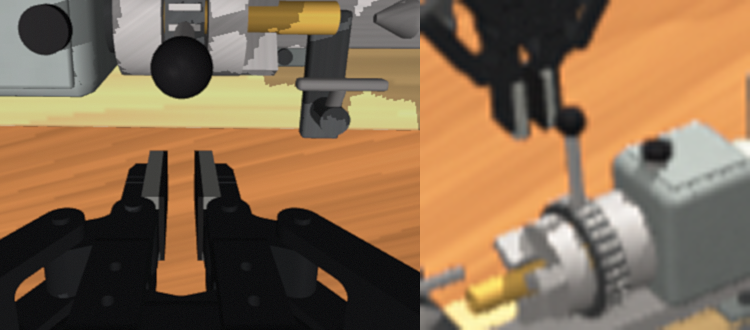

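The ball slipped out: the bar stands about upright, with the ball at crop (182,68), or full (322,218). Pushing it from behind with closed fingers is more robust, so I compute where it is.

```bash
python3 -m crank '-.02 0 0 0;-.03 0 0 0;-.02 0 0 0;0 0 0 0' 0 60; python3 - <<'E'
from h import *
from station import optics
s=rep();d=optics.snapshot('wrist');M=d['mount'];R,p=s['tool_rot'],s['eef_pos']
Rc=R@M[:3,:3];d['R']=Rc.T;d['t']=-Rc.T@(R@M[:3,3]+p)
dark=(d['image'].max(2)<60).astype(np.uint8);k,l,st,c=cv2.connectedComponentsWithStats(dark)
for i in range(1,k):
    if 80<st[i,4]<5000:
        o,q=ray(d,*c[i]);t=(.162-o[2])/q[2];print(st[i],c[i],tol(o+t*q))
E
```

```text
time: 6.15
eef_pos: [0.5022, 0.0244, 0.2056]
tool_rot: [[0.005, 0.966, -0.258], [0.023, -0.258, -0.966], [-1.0, -0.001, -0.023]]
ft_force: [0.7, -0.3, 0.2]
gripper_width: -0.0003
t 6.15 TCP lathe mm [-54.6  57.  205.6] ty in lathe [ 1.     0.004 -0.001] tx [-0.002  0.023 -1.   ] F lathe [ 0.76 -0.08  0.2 ] w -0.3 j [-0.02 -0.26  1.84  0.02  1.56  1.82]
[ 124    0   19  125 1333] [132.71117779  61.56264066] [ 43.77323451 139.36422729 162.        ]
[155   0  19 106 879] [163.96928328  51.62116041] [ 47.61390436 125.590205   162.        ]
[  44   17   63  303 1754] [ 76.57924743 119.16704675] [ 20.41315761 167.43431147 162.        ]
[ 253  109   22  101 1148] [264.92857143 154.53832753] [  5.57831897  84.49498944 162.        ]
[399 109  13  13 138] [405.13768116 115.3115942 ] [ 22.46043852  23.01060575 162.        ]
[615 109  17  16 194] [622.54639175 116.03608247] [ 22.44058642 -69.68732661 162.        ]
[ 500  124   63   92 2050] [531.31560976 165.3195122 ] [  1.49511255 -34.17796061 162.        ]
[571 138  12  21 197] [576.47715736 147.88324873] [  9.11384415 -52.62506236 162.        ]
[589 138  51  44 649] [614.28505393 150.50385208] [  8.07519991 -69.16956126 162.        ]
[212 148  35  34 937] [228.94770544 164.19957311] [  1.23549522 100.95602858 162.        ]
[417 154  34  51 895] [436.61005587 183.81899441] [ -6.97021886   6.97698878 162.        ]
[ 302  161   39   44 1233] [321.47526358 184.81914031] [ -7.76975764  59.1061785  162.        ]
[622 183  18  68 474] [631.28481013 217.01687764] [-21.52724142 -82.96038919 162.        ]
[548 197  77  34 631] [588.75435816 215.76228209] [-21.10475371 -63.65062929 162.        ]
[420 214  15  27 157] [426.24840764 227.71974522] [-27.41906632  10.06223109 162.        ]
```

```bash
python3 -m crank '0 .02 0 0;0 .03 0 0;0 .025 0 0;0 .004 0 0;0 0 0 0;.02 0 0 0;.02 0 0 0;.015 0 0 0;.008 0 0 0;0 0 0 0' && python3 -c "
from h import *;rep()"
```

```text
time: 7.2
eef_pos: [0.5767, 0.0057, 0.1311]
tool_rot: [[-0.004, 0.966, -0.258], [0.023, -0.258, -0.966], [-1.0, -0.01, -0.022]]
ft_force: [-0.3, 0.2, -0.3]
gripper_width: -0.0003
t 7.2 TCP lathe mm [ 22.1  58.5 131.1] ty in lathe [ 1.     0.005 -0.01 ] tx [-0.01   0.022 -1.   ] F lathe [-0.38  0.1  -0.28] w -0.3 j [-0.05 -0.05  1.78  0.02  1.42  1.78]
```

```bash
python3 -m crank '-.006 0 0 0;-.003 -.005 0 0;0 -.006 0 0;0 -.006 0 0;0 -.006 0 0;0 -.006 0 0;0 -.006 0 0;0 -.005 0 0' && python3 -c "
from h import *;rep()"; python3 -m crank '0 -.005 0 0;0 -.004 0 0;0 0 0 0' && python3 -c "
from h import *;rep()"
```

```text
time: 8.0
eef_pos: [0.5364, 0.0162, 0.1442]
tool_rot: [[0.003, 0.966, -0.258], [0.022, -0.258, -0.966], [-1.0, -0.003, -0.022]]
ft_force: [5.5, -2.0, -5.0]
gripper_width: -0.0002
t 8.0 TCP lathe mm [-19.5  58.2 144.2] ty in lathe [ 1.     0.004 -0.003] tx [-0.003  0.022 -1.   ] F lathe [ 5.83 -0.47 -4.97] w -0.2 j [-0.03 -0.15  1.85  0.02  1.44  1.8 ]
time: 8.3
eef_pos: [0.5266, 0.0187, 0.1439]
tool_rot: [[0.005, 0.966, -0.258], [0.022, -0.258, -0.966], [-1.0, -0.001, -0.022]]
ft_force: [5.0, -2.0, -2.5]
gripper_width: -0.0
t 8.3 TCP lathe mm [-29.6  58.  143.9] ty in lathe [ 1.     0.004 -0.001] tx [-0.001  0.022 -1.   ] F lathe [ 5.31 -0.63 -2.52] w -0.0 j [-0.02 -0.18  1.87  0.02  1.44  1.8 ]
```

```bash
for i in 1; do python3 -m crank '.003 -.003 0 0;.003 -.003 0 0;0 -.003 0 0;0 0 0 0' >/dev/null && python3 -c "
from h import *;rep()"; python3 -m crank '0 -.005 0 0;0 -.005 0 0' >/dev/null&& python3 -c "
from h import *;rep()"; done
```

```text
t 8.7 TCP lathe mm [-31.6  57.8 143.9] ty in lathe [1.    0.003 0.026] tx [ 0.025  0.024 -0.999] F lathe [ 5.39 -0.56 -2.6 ] w 0.2 j [-0.02 -0.2   1.89  0.02  1.42  1.81]
t 8.9 TCP lathe mm [-33.9  57.3 146.3] ty in lathe [0.999 0.001 0.049] tx [ 0.049  0.024 -0.998] F lathe [ 53.73  -2.63 -11.39] w -0.1 j [-0.02 -0.22  1.9   0.01  1.4   1.81]
```

A firm stop was reached: the reaction jumped to 54 N at TCP x≈-33. I back off, lift and look.

```bash
python3 -m crank '0 .006 0 0;0 .01 0 0;-.02 .01 0 0;-.03 0 0 0;-.02 0 0 0;0 0 .03 0;0 0 .03 0;0 0 0 0' && python3 - <<'E'
from h import *
from station import optics
s=rep();d=optics.snapshot('wrist');M=d['mount'];R,p=s['tool_rot'],s['eef_pos']
Rc=R@M[:3,:3];d['R']=Rc.T;d['t']=-Rc.T@(R@M[:3,3]+p)
for th in(.5,.55,.6,.63):print(th,proj(d,tow((-85*np.sin(th)-1,58.5,78+85*np.cos(th)))))
cv2.imwrite('pics/w4.png',d['image'][:,:,::-1]);pickle.dump(d,open('w4.pkl','wb'))
E
```

```text
time: 9.7
eef_pos: [0.5272, -0.0471, 0.2191]
tool_rot: [[0.049, 0.965, -0.257], [0.012, -0.258, -0.966], [-0.999, 0.044, -0.025]]
ft_force: [-0.8, 0.1, -0.0]
gripper_width: -0.0003
t 9.7 TCP lathe mm [-11.8  -5.3 219.1] ty in lathe [0.999 0.004 0.044] tx [ 0.044  0.025 -0.999] F lathe [-0.77 -0.15 -0.04] w -0.3 j [-0.15 -0.23  1.8   0.02  1.53  1.68]
0.5 (np.float64(212.7374619452179), np.float64(320.41772935837247))
0.55 (np.float64(214.16556776223635), np.float64(324.83873655365437))
0.6 (np.float64(215.63279910694584), np.float64(328.8374657591696))
0.63 (np.float64(216.52866432487238), np.float64(331.0336156849127))
```

View pics/w4.png

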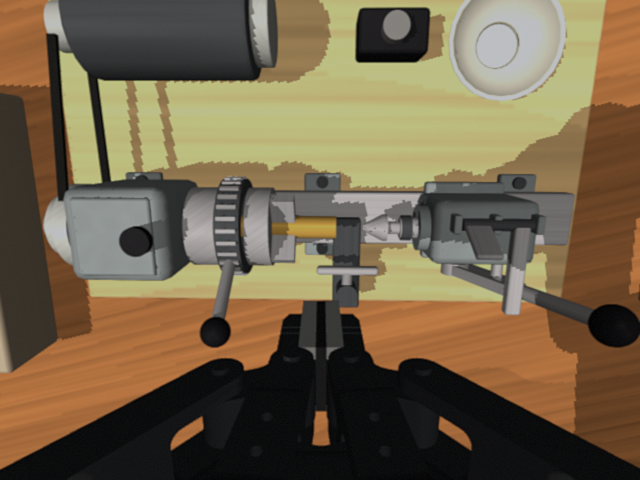

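The ball at (215,332) matches the prediction for full stop, lean 0.63 at (216.5,331). The tube is undisturbed, with its mouth at (336,226). Next the catch.

```bash
python3 -m crank '0 -.01 .03 0;0 -.01 .03 0;0 -.005 .03 0;0 0 .004 0;0 0 0 0' && python3 - <<'E'
from h import *
rep();d=pickle.load(open('w4.pkl','rb'))
for q in((-8,-93.5,135),(-8,-109.5,135),(7,-101.5,108),(-53,-129.5,112),(-41,-165.9,152.6)):print(q,proj(d,tow(q)))
E
```

```text
time: 10.25
eef_pos: [0.4781, -0.1294, 0.2141]
tool_rot: [[0.045, 0.966, -0.255], [0.017, -0.256, -0.967], [-0.999, 0.039, -0.027]]
ft_force: [0.4, 0.5, -0.2]
gripper_width: -0.0001
t 10.25 TCP lathe mm [-37.6 -97.7 214.1] ty in lathe [0.999 0.007 0.039] tx [ 0.039  0.028 -0.999] F lathe [ 0.24  0.59 -0.23] w -0.1 j [-0.33 -0.3   1.86  0.03  1.55  1.5 ]
(-8, -93.5, 135) (np.float64(478.4171474464283), np.float64(257.65116290303405))
(-8, -109.5, 135) (np.float64(506.29047884955867), np.float64(257.95377732072257))
(7, -101.5, 108) (np.float64(478.41752931040907), np.float64(223.84176843585388))
(-53, -129.5, 112) (np.float64(514.4361612204389), np.float64(314.97403694976896))
(-41, -165.9, 152.6) (np.float64(615.7750214126752), np.float64(325.0053407939606))
```

Predicted thumb, arm tip and knob pixels all agree with the picture within about 3 px. I descend in front of the thumb.

```bash
python3 -m crank '.02 -.002 .003 0;.025 -.002 .002 0;.02 0 0 0;.012 0 0 0;.004 0 0 0;0 0 0 0' && python3 -c "
from h import *;rep()"
```

```text
time: 10.85
eef_pos: [0.4793, -0.1266, 0.1308]
tool_rot: [[0.045, 0.967, -0.25], [0.019, -0.251, -0.968], [-0.999, 0.038, -0.029]]
ft_force: [0.3, -0.6, -0.3]
gripper_width: 0.0003
t 10.85 TCP lathe mm [-37.1 -94.7 130.8] ty in lathe [0.999 0.011 0.038] tx [ 0.038  0.03  -0.999] F lathe [ 0.44 -0.54 -0.25] w 0.3 j [-0.33 -0.27  1.97  0.03  1.4   1.49]
```

```bash
python3 -m crank '.005 0 .004 0;.005 0 .003 0;.001 .004 0 0;.0005 .006 0 0;.0005 .006 0 0;.0005 .006 0 0;.0005 .006 0 0;0 0 0 0' && python3 -c "
from h import *;rep()"; python3 -m crank '.0005 .006 0 0;.0005 .005 0 0;.0005 .005 0 0;0 0 0 0'>/dev/null && python3 -c "
from h import *;rep()"
```

```text
time: 11.65
eef_pos: [0.509, -0.1416, 0.1209]
tool_rot: [[0.047, 0.967, -0.25], [0.018, -0.251, -0.968], [-0.999, 0.041, -0.029]]
ft_force: [0.1, 0.6, -0.4]
gripper_width: 0.0001
t 11.65 TCP lathe mm [  -4.6 -101.4  120.9] ty in lathe [0.999 0.011 0.041] tx [ 0.041  0.03  -0.999] F lathe [-0.09  0.56 -0.39] w 0.1 j [-0.34 -0.18  1.91  0.03  1.37  1.48]
t 12.05 TCP lathe mm [   9.  -101.2  119.4] ty in lathe [0.999 0.012 0.031] tx [ 0.031  0.029 -0.999] F lathe [-13.59   0.32  11.35] w -0.1 j [-0.33 -0.14  1.88  0.03  1.37  1.48]
```

```bash
python3 -m crank '0 .004 0 0;0 .003 0 0' >/dev/null && python3 -c "
from h import *;rep()"; python3 -m crank '0 -.008 0 0;-.01 -.015 0 0;-.025 -.015 0 0;-.025 -.01 0 0;-.02 0 0 0;0 0 0 0' && python3 - <<'E'
from h import *
from station import optics
s=rep();d=optics.snapshot('wrist');M=d['mount'];R,p=s['tool_rot'],s['eef_pos']
Rc=R@M[:3,:3];d['R']=Rc.T;d['t']=-Rc.T@(R@M[:3,3]+p)
for a in(1.3,1.4,1.5):
  for q in((7-60*np.cos(a),-129.5,108+60*np.sin(a)),(7+31*np.sin(a-.5),-101.5,108+31*np.cos(a-.5))):print(a,np.round(proj(d,tow(q))))
print(proj(d,tow((-41,-165.9,152.6))))
cv2.imwrite('pics/w5.png',d['image'][:,:,::-1]);pickle.dump(d,open('w5.pkl','wb'))
E
```

```text
t 12.25 TCP lathe mm [  11.  -101.1  119.5] ty in lathe [1.    0.013 0.016] tx [ 0.015  0.029 -0.999] F lathe [-40.01  -1.63  19.66] w 0.2 j [-0.33 -0.13  1.87  0.03  1.39  1.48]
time: 12.85
eef_pos: [0.475, -0.135, 0.2014]
tool_rot: [[0.024, 0.968, -0.249], [0.024, -0.249, -0.968], [-0.999, 0.017, -0.029]]
ft_force: [0.3, -1.1, -0.1]
gripper_width: 0.0004
t 12.85 TCP lathe mm [ -39.1 -103.9  201.4] ty in lathe [1.    0.013 0.017] tx [ 0.017  0.029 -0.999] F lathe [ 0.61 -0.96 -0.08] w 0.4 j [-0.35 -0.29  1.87  0.03  1.55  1.48]
1.3 [384. 227.]
1.3 [324. 138.]
1.4 [385. 215.]
1.4 [324. 133.]
1.5 [386. 202.]
1.5 [325. 130.]
(np.float64(450.0509942523878), np.float64(285.31642467777675))
```

View pics/w5.png

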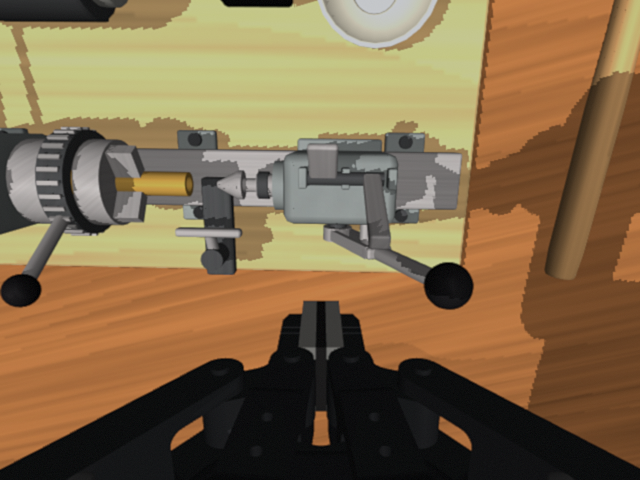

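The catch looks mostly up, with the arm end near (378,245), but a bit short of the prediction for 1.5. I measure its angle from the depth map.

```bash
python3 - <<'E'
from h import *
d=pickle.load(open('w5.pkl','rb'));W=cloud(d);Z=d['z_map']
for v in range(135,256,8):
    print(v,[tuple(tol(W[v,u]).round(0).astype(int)) if Z[v,u]>0 else None for u in(324,374,380)],d['image'][v,378])
E
```

```text
135 [(np.int64(31), np.int64(-99), np.int64(17)), (np.int64(31), np.int64(-138), np.int64(18)), (np.int64(31), np.int64(-142), np.int64(17))] [166 147  99]
143 [(np.int64(25), np.int64(-100), np.int64(48)), None, (np.int64(26), np.int64(-139), np.int64(51))] [93 97 97]
151 [(np.int64(23), np.int64(-102), np.int64(131)), (np.int64(21), np.int64(-134), np.int64(61)), (np.int64(21), np.int64(-138), np.int64(59))] [60 63 62]
159 [(np.int64(18), np.int64(-101), np.int64(126)), (np.int64(17), np.int64(-130), np.int64(99)), (np.int64(17), np.int64(-134), np.int64(98))] [131 136 134]
167 [(np.int64(14), np.int64(-101), np.int64(121)), (np.int64(13), np.int64(-131), np.int64(100)), (np.int64(13), np.int64(-134), np.int64(99))] [141 147 145]
175 [(np.int64(9), np.int64(-101), np.int64(114)), (np.int64(9), np.int64(-130), np.int64(111)), (np.int64(9), np.int64(-133), np.int64(111))] [98 95 95]
183 [(np.int64(4), np.int64(-101), np.int64(111)), (np.int64(6), np.int64(-129), np.int64(120)), (np.int64(6), np.int64(-132), np.int64(120))] [100  96  96]
191 [(np.int64(-2), np.int64(-101), np.int64(10
[... 681 characters left out ...]
 (np.int64(-10), np.int64(-129), np.int64(154))] [83 81 80]
231 [(np.int64(-39), np.int64(-101), np.int64(45)), (np.int64(-12), np.int64(-126), np.int64(160)), (np.int64(-12), np.int64(-129), np.int64(161))] [81 79 79]
239 [(np.int64(-45), np.int64(-101), np.int64(45)), (np.int64(-15), np.int64(-126), np.int64(163)), (np.int64(-15), np.int64(-129), np.int64(163))] [107 105 104]
247 [(np.int64(-59), np.int64(-101), np.int64(18)), (np.int64(-19), np.int64(-126), np.int64(163)), (np.int64(-20), np.int64(-129), np.int64(162))] [96 94 93]
255 [(np.int64(-67), np.int64(-101), np.int64(16)), (np.int64(-42), np.int64(-133), np.int64(98)), (np.int64(-40), np.int64(-136), np.int64(105))] [117 115 113]
```

The catch is at only about 1.17 rad: the arm slope is 66.8° and the thumb leans 0.72. The tip evidently met the hinge lugs. I finish by pushing the raised arm itself from the front, with fingers at z≈142 and y≈-119, clear of the knob.

```bash
python3 -m crank '0 0 .009 0;0 0 .004 0;.015 0 0 0;.02 0 0 0;.012 0 0 0;.003 0 0 0;0 0 0 0' >/dev/null&& python3 - <<'E'
from h import *
rep();d=pickle.load(open('w5.pkl','rb'));W=cloud(d)
for u in(296,303,310,388,393):print(u,[tuple(tol(W[v,u]).round(0).astype(int).tolist()) for v in(165,172,178,184)])
E
```

```text
t 13.6 TCP lathe mm [ -39.8 -116.8  139.6] ty in lathe [1.    0.013 0.008] tx [ 0.008  0.03  -1.   ] F lathe [-0.04  0.03  0.78] w -0.0 j [-0.37 -0.25  1.94  0.03  1.45  1.45]
296 [(13, -84, 100), (9, -84, 99), (6, -84, 100), (2, -84, 100)]
303 [(13, -89, 100), (10, -89, 110), (7, -89, 110), (3, -89, 109)]
310 [(15, -94, 121), (11, -94, 116), (7, -93, 112), (3, -93, 110)]
388 [(14, -139, 99), (11, -138, 107), (7, -138, 109), (4, -138, 110)]
393 [(14, -142, 98), (11, -141, 110), (7, -141, 109), (4, -141, 110)]
```

```bash
python3 -m crank '0 .006 0 0;0 .006 0 0;0 .006 0 0;0 .005 0 0;0 .003 0 0;0 0 0 0' >/dev/null&& python3 -c "
from h import *;rep()"; python3 -m crank '0 .003 0 0;0 .003 0 0;0 0 0 0' >/dev/null&& python3 -c "
from h import *;rep()"
```

```text
t 14.2 TCP lathe mm [ -10.2 -116.4  142. ] ty in lathe [1.    0.013 0.011] tx [ 0.01  0.03 -1.  ] F lathe [-0.09 -0.65  0.42] w 0.1 j [-0.37 -0.19  1.88  0.03  1.44  1.45]
t 14.5 TCP lathe mm [  -7.5 -116.6  141.9] ty in lathe [1.    0.013 0.001] tx [ 0.     0.029 -1.   ] F lathe [-8.09  0.42  6.56] w 0.0 j [-0.36 -0.17  1.87  0.03  1.45  1.45]
```

```bash
python3 -m crank '0 .002 0 0;0 .002 0 0' >/dev/null&& python3 -c "
from h import *;rep()"; python3 -m crank '0 -.01 0 0;0 -.015 0 0;-.015 -.01 0 0;-.025 0 0 0;-.025 0 0 0;0 0 0 0' >/dev/null; python3 - <<'E'
from h import *
from station import optics
s=rep();d=optics.snapshot('wrist');M=d['mount'];R,p=s['tool_rot'],s['eef_pos']
Rc=R@M[:3,:3];d['R']=Rc.T;d['t']=-Rc.T@(R@M[:3,3]+p)
pickle.dump(d,open('w6.pkl','wb'));W=cloud(d).reshape(-1,3);Q=((W-O)@L)*1000
m=(d['z_map'].ravel()>0)&(Q[:,1]>-134)&(Q[:,1]<-126)&(abs(Q[:,0])<40)&(Q[:,2]>118)&(Q[:,2]<175);A=Q[m];print(len(A))
for z in range(120,175,5):
    B=A[abs(A[:,2]-z)<2.5]
    if len(B):print(z,B[:,0].min().round(1),B[:,0].max().round(1),len(B))
m=(d['z_map'].ravel()>0)&(abs(Q[:,1]+101)<5)&(Q[:,0]>-10)&(Q[:,0]<45)&(Q[:,2]>104);A=Q[m]
for x in range(0,44,4):
    B=A[abs(A[:,0]-x)<2]
    if len(B):print(x,np.median(B[:,2]).round(1))
k=proj(d,tow((-41,-165.9,152.6)));print(k)
cv2.imwrite('pics/w6.png',d['image'][:,:,::-1])
E
```

```text
t 14.7 TCP lathe mm [  -7.  -116.6  141.9] ty in lathe [ 1.     0.012 -0.009] tx [-0.009  0.029 -1.   ] F lathe [-29.78  -0.76  12.6 ] w -0.0 j [-0.36 -0.17  1.86  0.03  1.46  1.46]
t 15.3 TCP lathe mm [ -43.9 -119.   208.7] ty in lathe [ 1.     0.012 -0.01 ] tx [-0.011  0.029 -1.   ] F lathe [-0.08 -0.34 -0.27] w -0.1 j [-0.38 -0.28  1.85  0.03  1.59  1.45]
521
120 9.3 10.1 19
125 8.6 9.6 13
130 8.6 9.3 26
135 8.4 9.1 24
140 7.9 8.7 20
145 7.6 8.2 26
150 7.1 7.9 29
155 6.6 7.5 27
160 6.5 7.4 31
165 -1.4 7.1 218
170 -0.9 6.4 88
4 110.6
8 111.5
12 113.5
16 115.8
20 118.5
24 121.0
28 123.7
32 124.9
(np.float64(417.86404721429477), np.float64(268.067151795778))
```

The catch now measures 1.50: the arm's back-face slope is 0.067 from vertical and the thumb lies back. Next the knob. I move above it with the fingers straddling along y.

```bash
python3 -m crank '0 .001 .02 0;0 .001 .02 0;0 0 .005 0;0 0 0 0;0 0 0 0' .045 30 >/dev/null; python3 - <<'E'
from h import *
from station import optics
s=rep();d=optics.snapshot('wrist');M=d['mount'];R,p=s['tool_rot'],s['eef_pos']
Rc=R@M[:3,:3];d['R']=Rc.T;d['t']=-Rc.T@(R@M[:3,3]+p)
print(proj(d,tow((-41,-165.9,152.6))))
dark=(d['image'].max(2)<60).astype(np.uint8);k,l,st,c=cv2.connectedComponentsWithStats(dark)
for i in range(1,k):
    if 300<st[i,4]<5000:
        o,q=ray(d,*c[i]);t=(.1526-o[2])/q[2];print(st[i],c[i].round(),tol(o+t*q).round(1))
cv2.imwrite('pics/w7.png',d['image'][:,:,::-1])
E
```

```text
t 15.85 TCP lathe mm [ -42.7 -164.1  201.9] ty in lathe [ 1.     0.013 -0.015] tx [-0.015  0.03  -0.999] F lathe [-0.5  -1.3  -0.83] w 44.9 j [-0.47 -0.26  1.85  0.03  1.58  1.36]
(np.float64(329.9246600908862), np.float64(272.64590396636027))
[   0  117   35   88 1105] [ 10. 166.] [  9.4 -13.7 152.6]
[ 32 133  23  30 325] [ 43. 147.] [ 18.1 -31.2 152.6]
[227 137  77  63 468] [286. 156.] [  15.6 -144.8  152.6]
[ 125  158   36  103 1027] [147. 221.] [-16.  -76.1 152.6]
[ 296  239   56   57 1692] [328. 272.] [ -40.8 -164.8  152.6]
```

```bash
python3 -m crank '.015 .001 .002 0;.02 .001 .001 0;.015 0 0 0;.005 0 0 0;0 0 0 0' - - >/dev/null; python3 -c "
from h import *;rep()"
```

```text
t 16.4 TCP lathe mm [ -41.9 -163.3  141.6] ty in lathe [ 1.     0.015 -0.016] tx [-0.016  0.031 -0.999] F lathe [-0.4   0.15 -0.61] w 44.7 j [-0.46 -0.23  1.92  0.03  1.47  1.35]
```

```bash
python3 -m crank '.004 0 0 0;0 0 0 0;0 0 0 0' .031 40 >/dev/null; python3 -c "
from h import *;rep()"; python3 -m crank '-.002 0 -.005 0;-.002 0 -.005 0;-.0016 0 -.005 0;-.0016 0 -.005 0;-.0012 0 -.005 0;-.0012 0 -.0055 0;-.0006 0 -.0055 0;0 0 0 0' >/dev/null; python3 -c "
from h import *;rep()"
```

```text
t 16.7 TCP lathe mm [ -41.6 -163.1  138.3] ty in lathe [ 1.     0.015 -0.015] tx [-0.015  0.031 -0.999] F lathe [ 0.35 -0.39  0.63] w 30.3 j [-0.46 -0.23  1.92  0.03  1.47  1.35]
t 17.5 TCP lathe mm [ -41.3 -124.7  152.8] ty in lathe [ 1.     0.015 -0.012] tx [-0.012  0.029 -1.   ] F lathe [-0.52 -2.78  0.54] w 30.6 j [-0.39 -0.25  1.92  0.03  1.49  1.43]
```

```bash
python3 -m crank '0 0 -.0055 0;.0002 0 -.0055 0;.0004 0 -.0055 0;.0006 0 -.0055 0;.0008 0 -.0055 0;.0012 0 -.0055 0;.0015 0 -.0055 0;.0018 0 -.0055 0;0 0 0 0' >/dev/null; python3 -c "
from h import *;rep()"
```

```text
t 18.4 TCP lathe mm [-42.1 -76.5 146.8] ty in lathe [ 1.     0.015 -0.012] tx [-0.012  0.028 -1.   ] F lathe [ 0.85 -3.76  1.13] w 31.0 j [-0.29 -0.25  1.93  0.03  1.48  1.53]
```

```bash
python3 -m crank '.0015 0 -.005 0;.0018 0 -.005 0;.002 0 -.005 0;.001 0 -.004 0;0 0 0 0' >/dev/null; python3 -c "
from h import *;rep()";  python3 -m crank '0 0 -.004 0;0 0 -.003 0;0 0 0 0' >/dev/null; python3 -c "
from h import *;rep()"
```

```text
t 18.9 TCP lathe mm [-42.3 -56.2 140.5] ty in lathe [ 1.     0.015 -0.011] tx [-0.012  0.028 -1.   ] F lathe [ 1.39 -4.23  0.59] w 31.1 j [-0.25 -0.25  1.93  0.03  1.46  1.57]
t 19.2 TCP lathe mm [-42.6 -53.4 139.8] ty in lathe [ 1.     0.013 -0.012] tx [-0.013  0.017 -1.   ] F lathe [ 1.48 -5.02  0.48] w 31.5 j [-0.24 -0.24  1.93  0.02  1.46  1.58]
```

```bash
python3 -m crank '0 0 -.004 0;0 0 -.004 0' >/dev/null; python3 -c "
from h import *;rep()"; python3 -m crank '0 0 -.004 0' >/dev/null; python3 - <<'E'
from h import *
from station import optics
s=rep();d=optics.snapshot('wrist');cv2.imwrite('pics/w8.png',d['image'][:,:,::-1]);rep()
e=optics.snapshot('scene');cv2.imwrite('pics/s8.png',e['image'][:,:,::-1])
E
```

```text
t 19.4 TCP lathe mm [-42.5 -52.  139.7] ty in lathe [ 1.     0.01  -0.013] tx [-0.013  0.002 -1.   ] F lathe [  1.65 -49.36   0.42] w 30.9 j [-0.22 -0.24  1.93  0.    1.46  1.6 ]
t 19.5 TCP lathe mm [-42.5 -52.3 139.5] ty in lathe [ 1.     0.008 -0.013] tx [-0.013 -0.007 -1.   ] F lathe [  1.75 -45.92   0.6 ] w 31.1 j [-0.22 -0.24  1.93 -0.01  1.46  1.61]
t 19.55 TCP lathe mm [-42.5 -52.2 139.5] ty in lathe [ 1.     0.008 -0.013] tx [-0.013 -0.008 -1.   ] F lathe [  1.   -46.02   1.41] w 31.5 j [-0.22 -0.24  1.93 -0.01  1.46  1.61]
```

View pics/w8.png

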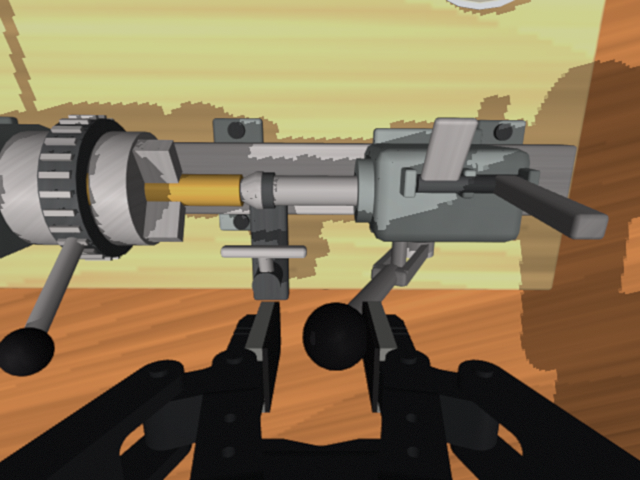

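The picture shows the jaws and bar over, the catch back, and the centre cone seated in the tube mouth at (245,190). The knob at (335,337) rests on the pushing pad. Contact is at the stop with 46 N, so I ease off and pinch the knob to hold it.

```bash
python3 -m crank '0 0 .002 0' .015 30 >/dev/null; python3 -c "
from h import *;rep()"; python3 -m crank '0 0 0 0' >/dev/null; python3 -c "
from h import *;rep()"; python3 -m crank '0 0 0 0;0 0 0 0' >/dev/null; python3 -c "
from h import *;rep()"
```

```text
t 19.7 TCP lathe mm [-42.3 -57.8 140. ] ty in lathe [ 1.     0.006 -0.013] tx [-0.013 -0.015 -1.   ] F lathe [-2.56 -0.05 10.57] w 22.1 j [-0.23 -0.24  1.93 -0.01  1.47  1.61]
t 19.8 TCP lathe mm [-42.3 -58.6 140.4] ty in lathe [ 1.     0.005 -0.013] tx [-0.013 -0.016 -1.   ] F lathe [-3.34  1.49  9.08] w 22.0 j [-0.23 -0.24  1.93 -0.02  1.47  1.61]
t 20.0 TCP lathe mm [-42.4 -58.8 140.6] ty in lathe [ 1.     0.004 -0.013] tx [-0.013 -0.015 -1.   ] F lathe [ 0.63 -3.79  0.76] w 21.7 j [-0.23 -0.24  1.93 -0.01  1.47  1.61]
```

```bash
python3 -m crank '0 0 -.002 0' >/dev/null; python3 -c "
from h import *;rep()"; python3 -m crank '0 0 -.0025 0' >/dev/null; python3 -c "
from h import *;rep()"
```

```text
t 20.1 TCP lathe mm [-42.4 -57.4 140.1] ty in lathe [ 1.     0.004 -0.014] tx [-0.013 -0.017 -1.   ] F lathe [  2.61 -21.06  -0.42] w 21.9 j [-0.22 -0.24  1.93 -0.02  1.47  1.61]
t 20.2 TCP lathe mm [-42.4 -57.  140. ] ty in lathe [ 1.     0.003 -0.014] tx [-0.014 -0.022 -1.   ] F lathe [  0.78 -38.16   4.69] w 21.5 j [-0.22 -0.24  1.93 -0.02  1.47  1.61]
```

```bash
python3 -m crank '0 0 -.0012 0' >/dev/null; python3 - <<'E'
from h import *
from station import optics
rep();d=optics.snapshot('wrist');e=optics.snapshot('scene')
for _ in range(6): optics.snapshot('side')
rep();g=lambda x:cv2.resize(x,(400,300),interpolation=cv2.INTER_CUBIC)
cv2.imwrite('pics/f.png',np.hstack([g(d['image']),g(e['image'][210:345,150:330])])[:,:,::-1])
E
```

```text
t 20.3 TCP lathe mm [-42.3 -57.5 140. ] ty in lathe [ 1.     0.002 -0.014] tx [-0.013 -0.026 -1.   ] F lathe [ -1.48 -17.33   5.34] w 21.8 j [-0.22 -0.24  1.93 -0.03  1.47  1.62]
t 20.7 TCP lathe mm [-42.3 -57.4 140. ] ty in lathe [ 1.     0.002 -0.014] tx [-0.014 -0.026 -1.   ] F lathe [ -0.95 -21.12   3.94] w 21.8 j [-0.22 -0.24  1.93 -0.03  1.47  1.62]
```

View pics/f.png

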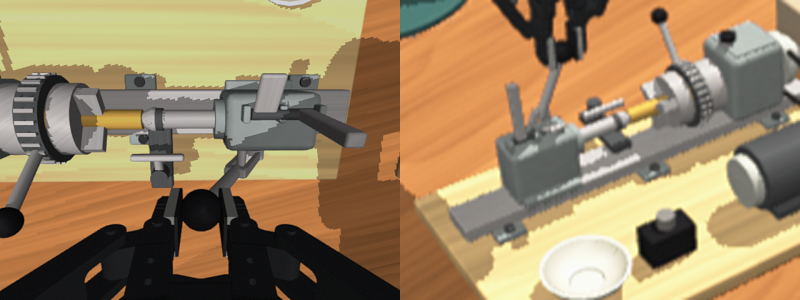

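The knob is pinched at (200,210) and pressed on its stop with a steady ~20 N. The centre is in the tube mouth at (150,118), the catch is upright and the bar is over. I hand in.

```bash
python3 -c "
from station import job;print(job.hand_in())"
```

```text
the job is handed in; nothing more can be done
None
```

The job is done and handed in at about 20.7 s: the tube is clamped, the catch is back, and the lever is held over with the centre pressed into the tube's mouth.

- **Chuck bar:** My first pinch slipped off the ball about halfway, so I finished the swing by pushing from behind with closed fingers until the stop. The ball then lay within 2 px of where full clamping puts it.
- **Catch:** The first push stopped at about 1.17 rad, probably because the rising arm met the gripper. That push read 40 N sideways and 20 N up at the wrist. If it was on the gripper's body rather than the fingers, it was at the 40 N limit. I finished by pushing the raised arm, and the depth map then gave about 1.50.
- **Lever:** I carried it over between the fingers to its stop, then pinched the knob. The last check showed a steady push of about 20 N on the stop, the knob held at 21.8 mm opening (its diameter is 24 mm, so slightly off centre), and the centre seated in the tube's mouth.
- **Forces:** While finding the stops, wrist readings peaked at about 54 N on the bar and 49 N on the lever. Both were finger contacts and well under the 120 N limit.
- **Surroundings:** I saw no shift of the tube along the chuck, and the dish looked unmoved. I did not measure either one, nor check the brick or hammer at the end.

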